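# Dock the prism carriage and reset the interlock

## Robot

A 7-joint arm with a two-finger parallel gripper is mounted at the origin on the work surface. World frame = base frame: x ahead of the robot, y to its left, z up, the work surface at z = 0. Lengths are in m, angles in degrees, forces in N, time in s.
With the tool pointing down it reaches from about 0.425 to 0.875 m from the base axis. Payload 4.7 kg.
Tool frame: the origin (TCP) lies at the very end of the fingers, on their centre line; the grasp point (between the pads) lies 19 mm behind it; z points along the fingers, x is the direction in which the jaws open and shut, and the axes are right-handed (so a half turn about z gives the same grasp; the last joint's range is limited). The gripper opens to 87 mm and grips with 3 to 60 N. Pads are 19 mm wide; open, the fingers measure 117 mm over their backs; the gripper's body (75 mm by 190 mm) begins 51 mm behind the grasp point.
Start: joints at [-64.28, 18.392, -4.016, 83.108, 1.295, 78.541, -3.26], TCP at [0.274, 0.59, 0.223] pointing down, gripper open.
Joint ranges: [-163.93, 163.93], [-17.29, 119.83], [-79.2, 71.16], [3.27, 140.29], [-89.18, 269.18], [5.43, 117.66], [-154.24, 154.24]. Speed limits (degrees/s): [147.25, 147.25, 180, 180, 180, 180, 180].

## Interface

Orientations are given as [roll, pitch, yaw] about the fixed x, y, z axes, in that order (R = Rz(yaw) Ry(pitch) Rx(roll)).
In Python, from cell import sensors, vision, env gives the robot as it stands.
- The arm moves only by the shell command python3 -m inch 'ROWS' [OPENING] [FORCE]. ROWS is a JSON object of lists of equal length, an entry for each row: "dp": the shift along the tool's x, y, z in m, a list of three; "turn": the turn about the tool's z in degrees. A call has 1 to 8 rows; each row shifts and turns the commanded pose from where the row before left it, along the tool's axes as they then stand; what a row does not reach is not made up. A row lasts 1/8 s, in which the tool goes at most 62.5 mm and 10.7 degrees, less where a joint would pass 70% of its speed; a pose out of reach is approached as far as the arm can. A call is refused whole if a number of a shift passes 0.0625 or a number of a turn 10.7, either way. A call with a gripper value outside its range is refused whole. OPENING is the closure, from -1 (fully open) to 1 (shut), set as the call begins (- or left out, the last holds). The fingers move at their own pace and stop on an object; FORCE is the grip in N (left out, the last holds). Time passes only in rows, so rows that do not move let the fingers close. It gives the time, the measured TCP pose, the force and the opening at its end, in the units of the state.
- sensors.get_obs(): the state, without advancing time (a new reading comes with each control period).
- vision.read_camera(name): name is "scene" or "top" or "wrist"; returns the picture (384x512x3 uint8, blue, green, red); there is no depth.
- vision.get_calibration(name): a dict with "K" (3x3 intrinsics, pixels), "k1" (the pictures are not rectified: a ray, as slopes to the right and down, at radius r is drawn at 1 + k1 r^2 times it, then the intrinsics apply), "pose" (4x4, takes a point from camera to world coordinates). Camera axes: x right, y down, z forward; pixel columns grow to the right and rows downward; lengths in m; the calibration is good to about 2 mm. A picture is of the moment at which its call begins: read the wrist's pose just before it. get_calibration takes no time and is no camera call; for the wrist camera it gives the pose at the moment of the call.
- env.sign_off(): hands the job in, once; it reports no verdict.
The state is a dict: "time_s": time; "qpos": joint angles; "joint_velocities": joint speeds; "effort": joint torques, N m; "tool_pos": TCP position; "tool_rot": TCP orientation; "force": force on the tool from outside, world axes, zero at the start; "wrist_torque": the same for the moment, N m; "grip_width": finger opening in m.
Only numpy, scipy, OpenCV 4.12 (cv2) and the standard library are available. Lean on these libraries where they do the work, as an engineer would, in place of code of your own. Each camera call takes 0.05 s, during which the arm holds its last target.

## Task

With the fingertips, push the carriage that carries the clipped-in prism along its rails until it is fully home against the stop of the brushing unit. Then reset the interlock: press the two round keys on the steel reset box down together, one fingertip on each, hold both fully down for three seconds, and let them come up again. Grasp and lift nothing, and leave the square key, the box's place and everything else on the bench undisturbed.

Things in the scene. Friction and masses are not known exactly. Their poses are not given: they have to be found in the camera images.
- unit: the brushing unit, fixed to the bench: grey base plate 300 x 120 x 20 mm with a stop block across its +x end (top 110 mm above the bench) and two upright bristle columns 22 mm thick (top 107 mm above the bench), 100 mm apart, 60 mm to +x of the origin; the carriage's front runs between them. Origin under the plate's centre; the carriage is pushed along the unit's own +x, away from the robot
- carriage (a joint): how far the aluminium prism carriage (90 x 70 mm) has slid along the unit's +x: 0 m is fully out, 0.09 m is fully home against the stop. It starts between 0 and 0.04, needs about 3 N to slide and stays where it is left
- push_face (a point): point on the outer (-x) face of the carriage's upright end plate, where to push: on the carriage's centre line, 70 mm above the bench. The plate is 8 mm thick, 70 mm wide, and its top edge is 90 mm above the bench; clear space behind it down to the unit's base plate (20 mm above the bench). The prism behind the plate is lower than it
- station: the reset box: dark steel, 110 (x) x 170 (y) x 45 mm high, loose, about 0.85 kg; origin under its centre. On top two round brass keys, 15 mm to +x of the centre and 32 mm to either side in y, and between them a fixed upright fin, 12 mm thick in y, 50 mm long in x, top 75 mm above the bench (12 mm above the keys). A square key stands on the -x side
- key_left_top (a point): centre of the top of the round key on the box's +y side: flat disc 30 mm across, 63 mm above the bench when up; moves down with the key
- key_right_top (a point): centre of the top of the round key on the box's -y side: flat disc 30 mm across, 63 mm above the bench when up; moves down with the key
- key_left (a joint): how far the +y round key is pressed: 0 m up, 0.007 m fully down. Spring return; 1.2 N starts it, 4 N takes it fully down (so 8 N for the two together)
- key_right (a joint): the same for the -y round key
- square_key (a joint): how far the black square key is pressed: 0 m up, 0.004 m down, light spring; not to be pressed. It is 22 mm wide, 35 mm to -x of the box's centre, top 53 mm above the bench
- dish: bystander: round pewter dish, 90 mm across, 22 mm high, loose; origin under its centre
- clip: bystander: small brass lens clip, 60 x 18 mm, 18 mm high, loose; origin under its centre
- prism: bystander: loose curved glass prism segment of triangular section lying on the bench, about 100 mm long, 36 mm wide and high; origin under the middle of its curve
- brush: bystander: horn-handled bristle brush lying on the bench, 165 mm long, 22 mm high, loose
- loupe: bystander: black eye loupe, upright cylinder 38 mm across, 34 mm high, loose; origin under its centre
- bottle: bystander: amber glass bottle, 66 mm across, 180 mm high, loose; origin under its centre
- jar: bystander: glass jar with metal cap, 72 mm across, 80 mm high, loose; origin under its centre
There are look-alikes about, which are no part of the job. What is shaped like the station but green is not meant.

How it is judged (in metres and radians):
On the way, in this order (a step that is already met when the one before it is completed fails the run):
1. the carriage is pushed fully home, with both round keys still up (value of joint carriage above 0.0865 m and value of joint each of key_left, key_right below 0.002 m), for 0.2 s.
2. both round keys are held fully down together by the fingertips (value of joint each of key_left, key_right above 0.005 m and contact force between the fingers and station above 1 N), for 2.5 s.
At the end, for the whole second after the job is handed in: The carriage is home (within 4 mm of the end of its travel), both round keys are up again (within 1.5 mm) after having been held at least 5 of their 7 mm down together for 2.5 s, and the reset box and all else stand where they were (2 cm) (value of joint carriage above 0.086 m and value of joint each of key_left, key_right below 0.0015 m and value of joint square_key below 0.001 m and distance of station from where it was at the start of the episode below 0.02 m and linear speed of station below 0.01 m/s); the robot touches nothing.
It fails at once if one round key is pressed down while the other is still up ((value of joint key_left above 0.005 m and value of joint key_right below 0.0015 m) or (value of joint key_right above 0.005 m and value of joint key_left below 0.0015 m)).
It fails at once if a round key is pressed before the carriage is home (value of joint carriage below 0.08 m and value of joint any of key_left, key_right above 0.004 m).
It fails at once if the square key is pressed (value of joint square_key above 0.002 m).
It fails at once if the reset box is lifted, tipped or shifted by more than 2 cm (height (world z) of station above 0.01 m or angle between station's own z axis and vertical above 0.12 rad or distance of station from where it was at the start of the episode above 0.02 m).
It fails at once if another thing on the bench is shifted by more than 2 cm or lifted (distance of any of dish, clip, prism, brush, loupe, bottle, jar from where it was at the start of the episode above 0.02 m).
It also fails if it takes over 56 s, if anything falls off the work surface, if the arm or the gripper's body presses on something with over 40 N, if the wrist force passes 120 N, or if a joint passes its speed limit or range.

## Working session

There is one attempt and no reset: what is moved stays moved. The work goes in short steps, Python scripts to look and compute and a shell command to move; the robot and the scene stay as the last step left them, time stands still between calls to the robot, and variables do not carry over. Pictures are saved under pics/ and viewed, and the job is handed in when it is done.

```bash
ls; mkdir -p pics; python3 - <<'E'
from cell import sensors, vision, env
import cv2
print(sensors.get_obs())
for n in ["scene","top","wrist"]:
    c=vision.get_calibration(n); print(n,c)
    cv2.imwrite(f"pics/{n}0.png",vision.read_camera(n))
E
```

```text
pics
{'time_s': 0.0, 'qpos': array([-64.28434981,  18.4393704 ,  -4.01706998,  83.17588927,
         1.29494479,  78.54181683,  -3.2615513 ]), 'joint_velocities': array([-0.07116532,  0.03786038, -0.19030497, -0.0742519 , -0.0256521 ,
       -0.0951954 ,  0.04559334]), 'effort': array([-3.00619658e-04, -4.91292787e+01, -4.04091440e-01, -3.12537181e+01,
       -6.39034552e-02,  4.36263601e-02,  1.81411397e-04]), 'tool_pos': array([0.27354472, 0.58900996, 0.22144957]), 'tool_rot': array([1.79994668e+02, 1.11825689e-01, 6.50940138e+01]), 'force': array([-0.1291176 ,  0.13101441, -0.51873917]), 'wrist_torque': array([0.05559021, 0.04611995, 0.01451513]), 'grip_width': 0.0873347878375625}
scene {'K': array([[385.33271815,   0.        , 242.90417114],
       [  0.        , 385.33271815, 200.95747766],
       [  0.        ,   0.        ,   1.        ]]), 'k1': 0.02499104688535047, 'pose': array([[ 0.66550765,  0.64197441, -0.38074719,  1.04316662],
       [ 0.74624197, -0.56209751,  0.35660808, -0.50432034],
       [ 0.01491621, -0.52145493, -0.85314844,  1.21907214],
       [ 0.        ,  
[... 333 characters left out ...]
 [-9.99997152e-01, -1.01229883e-03,  2.16146792e-03,
        -1.27013609e-02],
       [-2.04288020e-03, -1.05281680e-01, -9.94440342e-01,
         1.22006110e+00],
       [ 0.00000000e+00,  0.00000000e+00,  0.00000000e+00,
         1.00000000e+00]])}
wrist {'K': array([[326.80666823,   0.        , 253.17849718],
       [  0.        , 326.80666823, 187.74533647],
       [  0.        ,   0.        ,   1.        ]]), 'k1': -0.009528763853568592, 'pose': array([[ 0.42073809,  0.86604288,  0.27009107,  0.19877109],
       [ 0.90718148, -0.40129568, -0.12642601,  0.62426432],
       [-0.00110397,  0.29821386, -0.95449844,  0.38241728],
       [ 0.        ,  0.        ,  0.        ,  1.        ]])}
```

View pics/scene0.png

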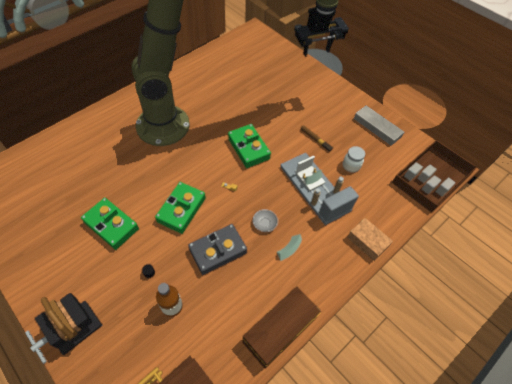

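View pics/top0.png

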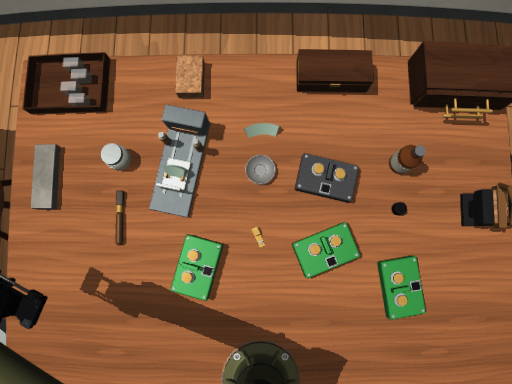

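View pics/wrist0.png

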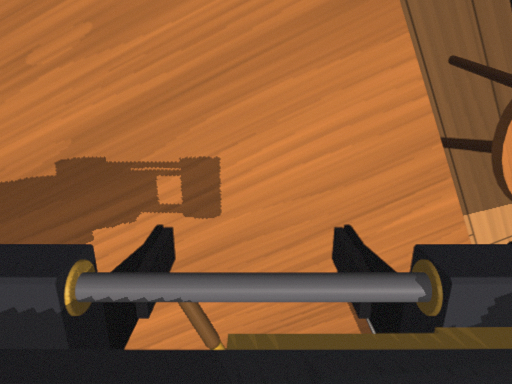

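The top view shows the unit at about (180,165) and the dark reset box at (327,178). Three green look-alikes stand nearer the robot. I'll enlarge both targets and set up the ray helper.

```bash
cat > h.py <<'E'
import numpy as np, cv2
from cell import sensors, vision
def ray(c,uv):
    K=np.array(c["K"]);k1=c["k1"];P=np.array(c["pose"])
    d=np.array([(uv[0]-K[0,2])/K[0,0],(uv[1]-K[1,2])/K[1,1]])
    s=d.copy()
    for _ in range(30): s=d/(1+k1*(s@s))
    return P[:3,3],P[:3,:3]@np.array([s[0],s[1],1])
def onz(c,uv,z):
    o,d=ray(c,uv); return o+d*(z-o[2])/d[2]
def proj(c,p):
    P=np.array(c["pose"]);K=np.array(c["K"])
    q=P[:3,:3].T@(np.array(p)-P[:3,3]); s=q[:2]/q[2]; s=s*(1+c["k1"]*(s@s))
    return K[0,0]*s[0]+K[0,2],K[1,1]*s[1]+K[1,2]
E
python3 - <<'E'
import cv2
a=cv2.imread("pics/top0.png")
cv2.imwrite("pics/u.png",cv2.resize(a[95:225,135:225],None,fx=4.5,fy=4.5,interpolation=cv2.INTER_CUBIC))
cv2.imwrite("pics/s.png",cv2.resize(a[140:215,280:370],None,fx=7,fy=7,interpolation=cv2.INTER_CUBIC))
b=cv2.imread("pics/scene0.png")
cv2.imwrite("pics/us.png",cv2.resize(b[145:230,270:370],None,fx=7,fy=7,interpolation=cv2.INTER_CUBIC))
cv2.imwrite("pics/ss.png",cv2.resize(b[215:280,180:255],None,fx=8,fy=8,interpolation=cv2.INTER_CUBIC))
E
```

```text
(no output)
```

View pics/u.png

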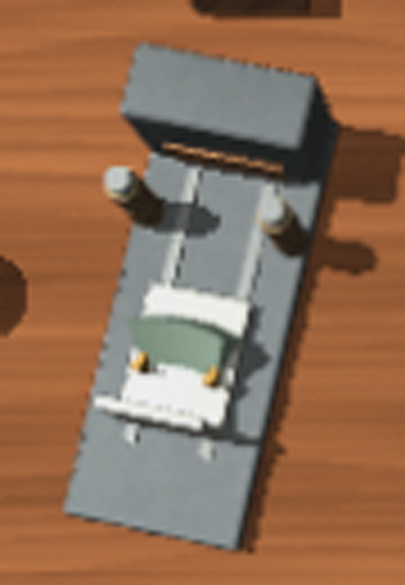

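View pics/s.png

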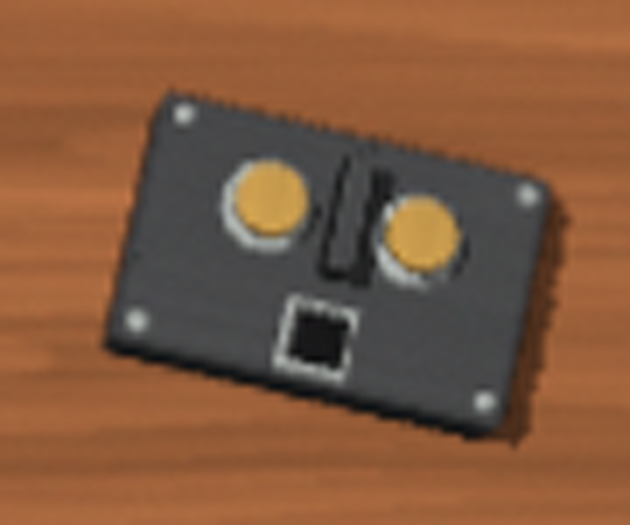

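View pics/us.png

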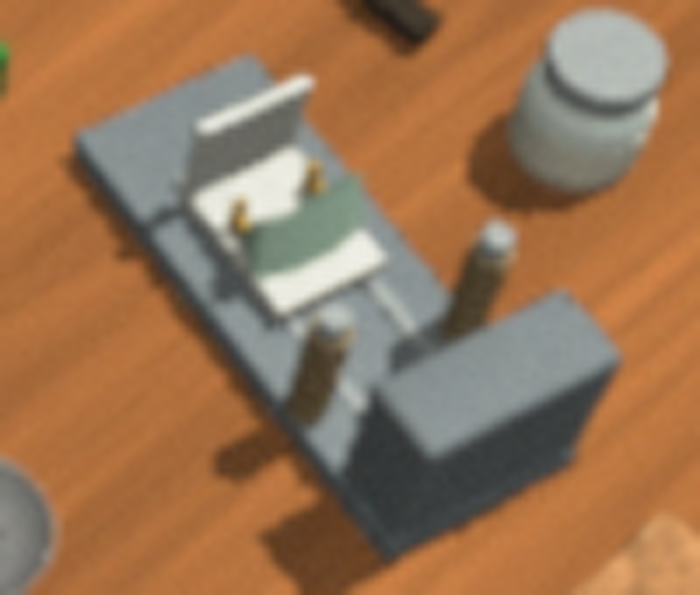

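View pics/ss.png

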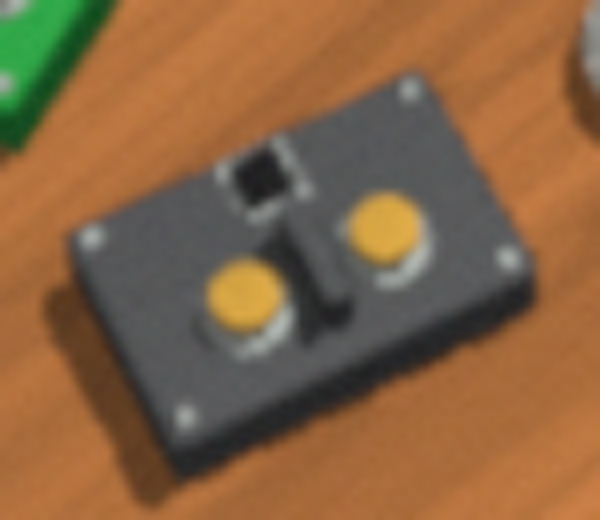

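```bash
python3 - <<'E'
from h import *
T=vision.get_calibration("top");S=vision.get_calibration("scene")
def b(p,s,o): return ((p[0]+.5)/s-.5+o[0],(p[1]+.5)/s-.5+o[1])
u=lambda p:b(p,4.5,(135,95)); us=lambda p:b(p,7,(270,145))
np.set_printoptions(precision=4,suppress=True)
print("base near", [onz(T,u(p),.02) for p in [(68,513),(238,550)]], "scene",[onz(S,us(p),.02) for p in [(78,143),(248,58)]])
print("stop top",[onz(T,u(p),.11) for p in [(143,45),(316,75),(308,150),(125,115)]])
print("cols",[onz(T,u(p),.107) for p in [(122,180),(278,210)]],[onz(S,us(p),.107) for p in [(497,238),(335,322)]])
print("plate out",[onz(T,u(p),.09) for p in [(95,405),(200,430)]],[onz(S,us(p),.09) for p in [(195,124),(306,76)]])
for n,c in (("top",T),("scene",S)):
    a=cv2.imread(f"pics/{n}0.png");h=cv2.cvtColor(a,cv2.COLOR_BGR2HSV)
    m=cv2.inRange(h,(15,110,120),(28,255,255))
    k,l,st,ce=cv2.connectedComponentsWithStats(m)
    for i in range(1,k):
        if 25<st[i,4]<400: print(n,ce[i],st[i,4],onz(c,ce[i],.063))
s=lambda p:b(p,7,(280,140))
print("screws",[onz(T,s(p),.046) for p in [(184,113),(528,194),(484,401),(136,320)]], "sq",onz(T,s((318,338)),.053))
print("fin",[onz(T,s(p),.075) for p in [(355,160),(345,275)]])
E
```

```text
base near [array([0.5019, 0.3303, 0.02  ]), array([0.4777, 0.2158, 0.02  ])] scene [array([0.4827, 0.2157, 0.02  ]), array([0.5034, 0.3302, 0.02  ])]
stop top [array([0.7915, 0.2677, 0.11  ]), array([0.7706, 0.1568, 0.11  ]), array([0.7218, 0.1607, 0.11  ]), array([0.7456, 0.2774, 0.11  ])]
cols [array([0.7043, 0.2784, 0.107 ]), array([0.6842, 0.1791, 0.107 ])] [array([0.7043, 0.2804, 0.107 ]), array([0.6848, 0.1818, 0.107 ])]
plate out [array([0.5639, 0.2952, 0.09  ]), array([0.5481, 0.228 , 0.09  ])] [array([0.547 , 0.2286, 0.09  ]), array([0.5636, 0.2959, 0.09  ])]
top [471.2547 109.1321] 212 [ 0.8027 -0.6421  0.063 ]
top [447.1277 112.9574] 47 [ 0.7882 -0.563   0.063 ]
top [318.443  168.1519] 79 [ 0.616  -0.1677  0.063 ]
top [339.875  173.3625] 80 [ 0.601  -0.2297  0.063 ]
top [118.5 208. ] 28 [0.4997 0.4106 0.063 ]
top [257.806  236.4179] 134 [0.4197 0.0067 0.063 ]
top [335.4699 240.6145] 83 [ 0.4077 -0.2137  0.063 ]
top [314.6707 249.2195] 82 [ 0.3836 -0.1542  0.063 ]
top [192.6709 255.2911] 79 [0.3658 0.191  0.063 ]
top [186.5 277. ] 78 [0.3045 0.2078 0.063 ]
top [398.2716 277
[... 733 characters left out ...]
63 ]
scene [178.5102 209.9184] 49 [ 0.4077 -0.2127  0.063 ]
scene [116.38 219.9 ] 50 [ 0.3011 -0.3935  0.063 ]
scene [227.5833 243.0167] 60 [ 0.6151 -0.1671  0.063 ]
scene [210.125  251.4062] 64 [ 0.6004 -0.2291  0.063 ]
scene [ 56.0989 313.8407] 364 [ 0.4556 -0.6936  0.063 ]
scene [310.1042 322.1875] 48 [ 0.9705 -0.1509  0.063 ]
scene [152.1205 376.2545] 224 [ 0.7824 -0.5807  0.063 ]
scene [  2.0154 377.1538] 65 [ 0.5149 -0.8799  0.063 ]
screws [array([ 0.6562, -0.1335,  0.046 ]), array([ 0.6222, -0.2782,  0.046 ]), array([ 0.5347, -0.2575,  0.046 ]), array([ 0.5684, -0.1125,  0.046 ])] sq [ 0.56   -0.1873  0.053 ]
fin [array([ 0.6305, -0.2005,  0.075 ]), array([ 0.5829, -0.1955,  0.075 ])]
```

The two views agree within about 2 mm:

| Item | Result |
|---|---|
| Unit yaw | about -11.5° |
| Push face | about (0.556, 0.262) |
| Left key | (0.6155, -0.1675) |
| Right key | (0.6007, -0.2295) |
| Box yaw | about -13.3° |

I'll turn so the tool's x axis lies across the unit, close the fingers, and travel to behind the plate at height.

```bash
python3 -m inch '{"dp":[[0,0,0],[0,0,0],[-0.033,0.037,0],[-0.033,0.037,0],[-0.033,0.037,0],[-0.033,0.037,0],[-0.033,0.037,0],[-0.033,0.037,0]],"turn":[-6.7,-6.7,0,0,0,0,0,0]}' 1 10; python3 -m inch '{"dp":[[-0.033,0.037,0],[-0.02,0.02,0],[0,0,0],[0,0,0]],"turn":[0,0,0,0]}'; cat > to.py <<'E'
import sys
from h import *
o=sensors.get_obs(); t=np.array([float(v) for v in sys.argv[1:4]]); r=np.radians(o["tool_rot"])
from scipy.spatial.transform import Rotation as R
M=R.from_euler("xyz",r).as_matrix()
print("t",o["time_s"],"pos",o["tool_pos"].round(4),"rot",o["tool_rot"].round(2),"F",o["force"].round(2),"w",round(o["grip_width"],4),"tool delta",(M.T@(t-o["tool_pos"])).round(4))
E
python3 to.py .5116 .271 .06
```

```text
time_s: 1.15
tool_pos: [0.4525, 0.3497, 0.2224]
tool_rot: [-180.0, 0.0, 78.5]
force: [0.6, 0.9, -0.2]
grip_width: 0.0149
time_s: 1.65
tool_pos: [0.4962, 0.2892, 0.2224]
tool_rot: [-179.9, -0.0, 78.6]
force: [-0.9, 0.5, 0.2]
grip_width: 0.0002
t 1.65 pos [0.4962 0.2892 0.2224] rot [-1.7994e+02 -3.0000e-02  7.8570e+01] F [-0.9   0.48  0.22] w 0.0002 tool delta [-0.0149  0.0189  0.1623]
```

```bash
python3 -m inch '{"dp":[[-0.015,0.019,0],[0,0,0.03],[0,0,0.03],[0,0,0.03],[0,0,0.03],[0,0,0.03],[0,0,0.012],[0,0,0]],"turn":[0,0,0,0,0,0,0,0]}'; python3 to.py .5557 .2619 .06; python3 - <<'E'
from h import *
cv2.imwrite("pics/t1.png",cv2.resize(vision.read_camera("top")[90:230,100:260],None,fx=4,fy=4))
cv2.imwrite("pics/w1.png",vision.read_camera("wrist"))
E
```

```text
time_s: 2.65
tool_pos: [0.5118, 0.2703, 0.0601]
tool_rot: [-179.9, 0.0, 78.6]
force: [-0.2, 0.4, -0.5]
grip_width: 0.0004
t 2.65 pos [0.5118 0.2703 0.0601] rot [-1.7993e+02  4.0000e-02  7.8590e+01] F [-0.23  0.42 -0.47] w 0.0004 tool delta [0.0005 0.0447 0.    ]
```

View pics/t1.png

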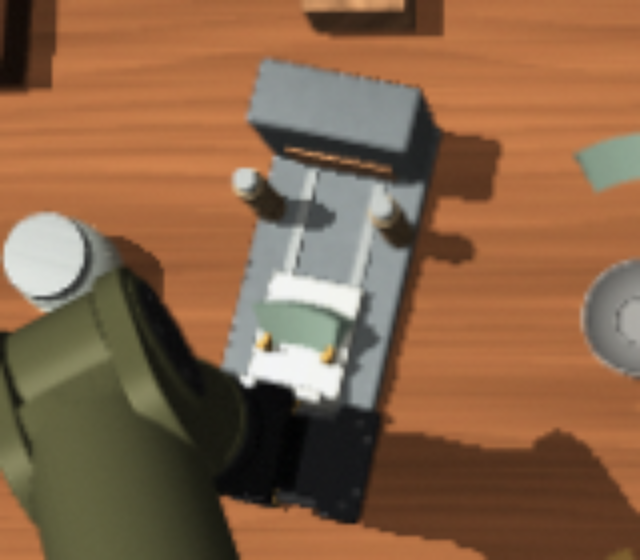

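View pics/w1.png

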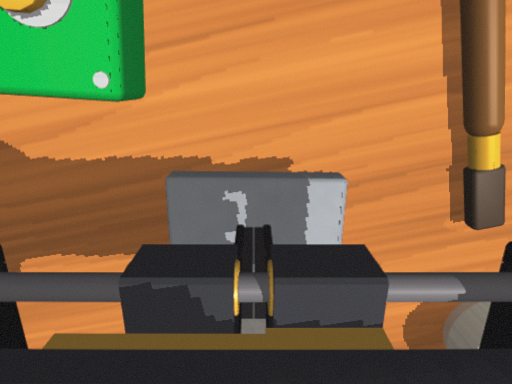

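The fingers are centred behind the plate (top crop plate edge at about (300,395)) and all is clear. Now I'll push.

```bash
python3 -m inch '{"dp":[[0,0.012,0],[0,0.012,0],[0,0.012,0],[0,0.012,0],[0,0.012,0],[0,0.012,0],[0,0.012,0],[0,0.012,0]],"turn":[0,0,0,0,0,0,0,0]}'; python3 -m inch '{"dp":[[0,0.006,0],[0,0.006,0],[0,0.003,0],[0,0.002,0]],"turn":[0,0,0,0]}'; python3 to.py .6439 .2439 .06
```

```text
time_s: 3.75
tool_pos: [0.6075, 0.2498, 0.0604]
tool_rot: [-180.0, 0.0, 78.5]
force: [-2.9, -0.6, 2.3]
grip_width: 0.0004
time_s: 4.25
tool_pos: [0.6233, 0.2465, 0.0604]
tool_rot: [-180.0, 0.0, 78.5]
force: [-3.4, -0.7, 0.7]
grip_width: 0.0006
t 4.25 pos [0.6233 0.2465 0.0604] rot [-1.7998e+02  3.0000e-02  7.8490e+01] F [-3.42 -0.72  0.72] w 0.0006 tool delta [0.0016 0.0207 0.0004]
```

```bash
python3 -m inch '{"dp":[[0,0.003,0],[0,0.002,0],[0,0.002,0],[0,0.001,0]],"turn":[0,0,0,0]}';python3 -m inch '{"dp":[[0,0.002,0],[0,0.001,0],[0,0.001,0]],"turn":[0,0,0]}'; python3 -m inch '{"dp":[[0,0.001,0],[0,0.001,0]],"turn":[0,0]}'
```

```text
time_s: 4.75
tool_pos: [0.6295, 0.2453, 0.0604]
tool_rot: [-179.8, 0.1, 78.5]
force: [-8.8, -1.5, 4.3]
grip_width: 0.0007
time_s: 5.12
tool_pos: [0.6294, 0.2454, 0.0604]
tool_rot: [-179.3, 0.2, 78.6]
force: [-18.9, -3.7, 11.2]
grip_width: 0.0005
time_s: 5.38
tool_pos: [0.6294, 0.2454, 0.0604]
tool_rot: [-179.1, 0.2, 78.6]
force: [-23.7, -2.4, 13.5]
grip_width: 0.0005
```

Force rose to 24 N with no further motion, so the carriage should be against the stop. I'll back off, raise, and check with the camera.

```bash
python3 -m inch '{"dp":[[0,-0.01,0],[0,-0.03,0],[0,-0.03,0],[0,0,-0.04],[0,0,-0.04],[-0.05,0,-0.02],[-0.05,0,0],[-0.05,0,0]],"turn":[0,0,0,0,0,0,0,0]}' - ; python3 to.py .6081 -.1985 .15;  python3 - <<'E'
from h import *
cv2.imwrite("pics/t2.png",cv2.resize(vision.read_camera("top")[90:230,100:260],None,fx=4,fy=4))
cv2.imwrite("pics/s2.png",cv2.resize(vision.read_camera("scene")[145:230,270:370],None,fx=7,fy=7))
E
```

```text
time_s: 6.38
tool_pos: [0.5404, 0.1098, 0.162]
tool_rot: [179.7, -0.1, 78.5]
force: [0.4, -0.4, 0.2]
grip_width: 0.0007
t 6.375 pos [0.5404 0.1098 0.162 ] rot [ 1.7969e+02 -1.3000e-01  7.8500e+01] F [ 0.44 -0.35  0.18] w 0.0007 tool delta [-0.2886  0.1278  0.012 ]
```

View pics/t2.png

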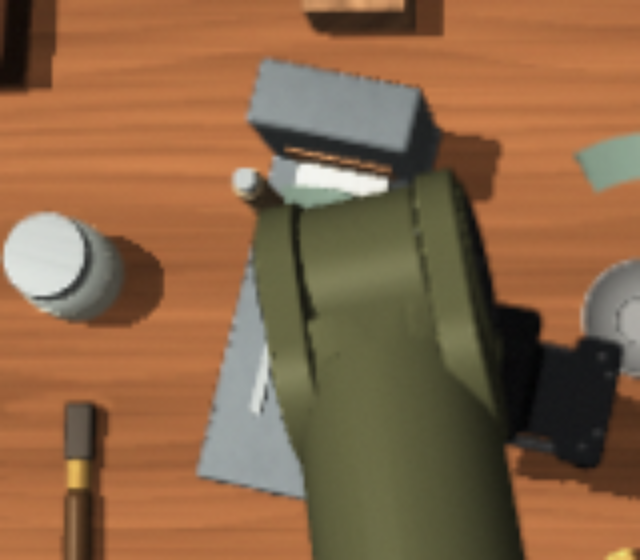

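View pics/s2.png

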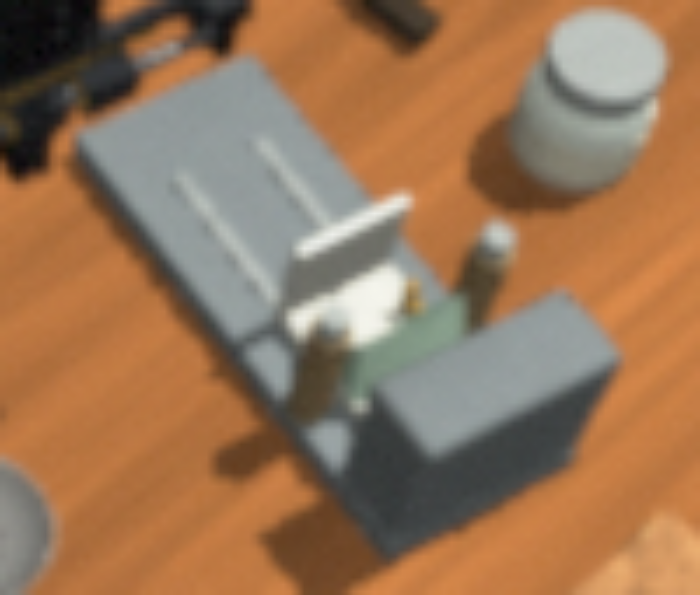

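The carriage front now meets the stop (top crop about (340,180)). In the scene crop the plate's edge runs (295,250)-(405,197). I'll quantify that, and move over the keys at height with the fingers partly opened.

```bash
python3 - <<'E'
from h import *
S=vision.get_calibration("scene")
f=lambda p:onz(S,((p[0]+.5)/7-.5+270,(p[1]+.5)/7-.5+145),.09)
d=(f((295,250))+f((405,197)))/2-(f((195,124))+f((306,76)))/2
print("travel",d@[.98,-.2,0])
E
python3 -m inch '{"dp":[[-0.048,0.022,0],[-0.048,0.021,0],[-0.048,0.021,0],[-0.048,0.021,0],[-0.048,0.021,0],[-0.048,0.021,0],[0,0,0],[0,0,0]],"turn":[1.8,0,0,0,0,0,0,0]}' -0.15 10; python3 to.py .6081 -.1985 .1; python3 - <<'E'
from h import *
cv2.imwrite("pics/w3.png",vision.read_camera("wrist"))
cv2.imwrite("pics/s3.png",cv2.resize(vision.read_camera("scene")[170:290,160:280],None,fx=5,fy=5,interpolation=cv2.INTER_CUBIC))
E
```

```text
travel 0.09047720910387348
time_s: 7.48
tool_pos: [0.5987, -0.1974, 0.1607]
tool_rot: [179.9, -0.0, 76.7]
force: [0.2, 1.8, -0.7]
grip_width: 0.0494
t 7.475 pos [ 0.5987 -0.1974  0.1607] rot [ 1.799e+02 -3.000e-02  7.671e+01] F [ 0.23  1.78 -0.71] w 0.0494 tool delta [0.0011 0.0093 0.0607]
```

View pics/w3.png

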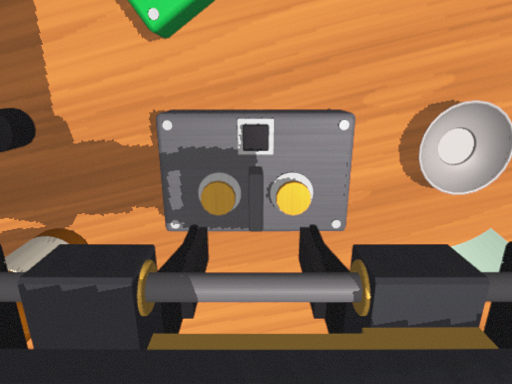

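View pics/s3.png

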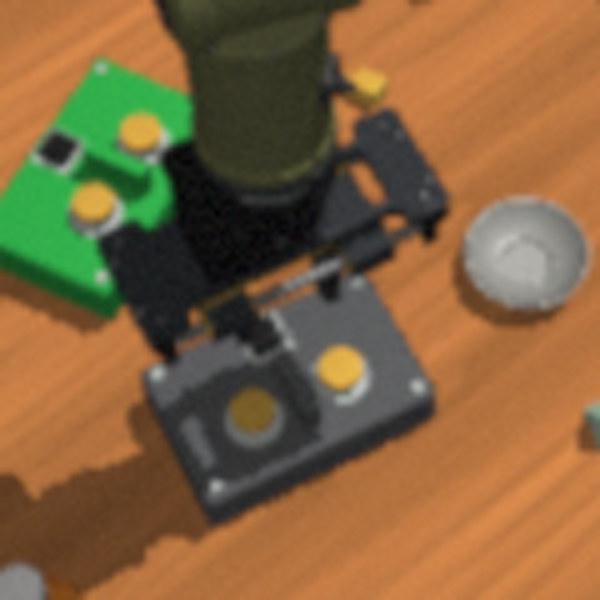

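```bash
python3 - <<'E'
from h import *
from scipy.spatial.transform import Rotation as R
c=vision.get_calibration("wrist");o=sensors.get_obs()
h=cv2.cvtColor(cv2.imread("pics/w3.png"),cv2.COLOR_BGR2HSV)
m=cv2.inRange(h,(15,110,70),(30,255,255));m[:160]=0;m[230:]=0
k,l,st,ce=cv2.connectedComponentsWithStats(m)
P=[onz(c,ce[i],.063) for i in range(1,k) if st[i,4]>300]
print(P,sum(P)/2)
M=R.from_euler("xyz",np.radians(o["tool_rot"])).as_matrix()
for x in (-.0585,-.0395,-.032,-.0245,.0245,.032,.0395): print(x,[np.round(proj(c,o["tool_pos"]+M@np.array([x,y,0])),0) for y in (-.0095,.0095)])
E
```

```text
[array([ 0.59867833, -0.22608443,  0.063     ]), array([ 0.61303592, -0.16471073,  0.063     ])] [ 0.60585712 -0.19539758  0.063     ]
-0.0585 [array([144., 228.]), array([147., 260.])]
-0.0395 [array([179., 229.]), array([181., 260.])]
-0.032 [array([193., 229.]), array([195., 260.])]
-0.0245 [array([207., 229.]), array([208., 260.])]
0.0245 [array([298., 229.]), array([297., 260.])]
0.032 [array([312., 229.]), array([310., 260.])]
0.0395 [array([326., 229.]), array([324., 260.])]
```

Wrist-view keys agree to about 3 mm. The tips are roughly 9 mm thick, so an opening of about 55 mm centres them on the keys. I'll go to an averaged midpoint of (0.607, -0.197).

```bash
python3 -m inch '{"dp":[[0.002,0.008,0],[0,0,0.02],[0,0,0.02],[0,0,0.02],[0,0,0.02],[0,0,0.007],[0,0,0],[0,0,0]],"turn":[0,0,0,0,0,0,0,0]}' -0.27 10; python3 to.py .607 -.197 .063; python3 - <<'E'
from h import *
cv2.imwrite("pics/w4.png",vision.read_camera("wrist"))
cv2.imwrite("pics/s4.png",cv2.resize(vision.read_camera("scene")[200:290,170:270],None,fx=6,fy=6,interpolation=cv2.INTER_CUBIC))
E
```

```text
time_s: 8.57
tool_pos: [0.6065, -0.1983, 0.0744]
tool_rot: [179.9, -0.0, 76.7]
force: [-0.8, 0.0, 1.0]
grip_width: 0.0552
t 8.575 pos [ 0.6065 -0.1983  0.0744] rot [179.91  -0.    76.68] F [-0.81  0.04  0.96] w 0.0552 tool delta [0.0014 0.0002 0.0114]
```

View pics/w4.png

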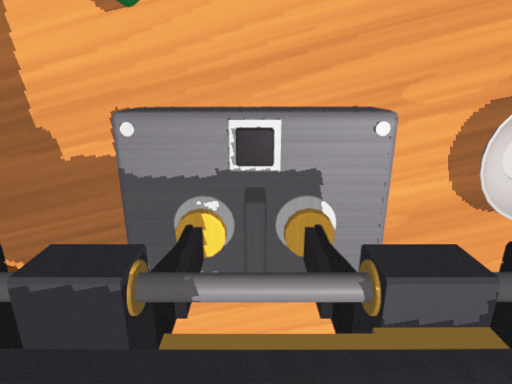

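View pics/s4.png

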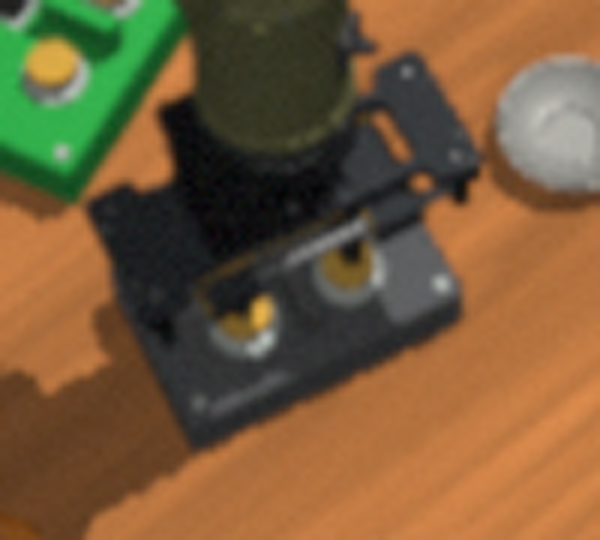

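The keys at (202,232) and (309,233) are straddled symmetrically by the tips at about (192,235) and (318,235). The fin and square key are clear, so I'll press slowly.

```bash
python3 -m inch '{"dp":[[0,0,0.005],[0,0,0.005],[0,0,0.001],[0,0,0.001],[0,0,0.001],[0,0,0.001],[0,0,0]],"turn":[0,0,0,0,0,0,0]}'; python3 -m inch '{"dp":[[0,0,0.0015],[0,0,0.0015],[0,0,0.001],[0,0,0]],"turn":[0,0,0,0]}'
```

```text
time_s: 9.55
tool_pos: [0.6059, -0.1979, 0.0598]
tool_rot: [180.0, -0.0, 76.7]
force: [-2.5, 1.6, 5.1]
grip_width: 0.0549
time_s: 10.05
tool_pos: [0.6059, -0.198, 0.0565]
tool_rot: [180.0, -0.0, 76.7]
force: [-3.1, 0.9, 8.3]
grip_width: 0.0554
```

```bash
python3 -m inch '{"dp":[[0,0,0.001],[0,0,0.001],[0,0,0],[0,0,0]],"turn":[0,0,0,0]}'; python3 - <<'E'
from h import *
cv2.imwrite("pics/w5.png",vision.read_camera("wrist"))
cv2.imwrite("pics/s5.png",cv2.resize(vision.read_camera("scene")[200:290,170:270],None,fx=6,fy=6,interpolation=cv2.INTER_CUBIC))
E
```

```text
time_s: 10.55
tool_pos: [0.6059, -0.198, 0.0563]
tool_rot: [180.0, -0.1, 76.7]
force: [-6.6, 2.9, 18.1]
grip_width: 0.0552
```

View pics/w5.png

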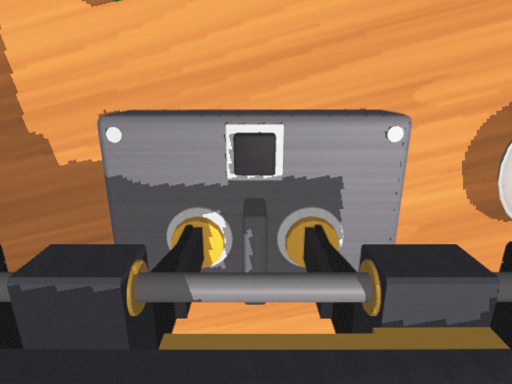

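View pics/s5.png

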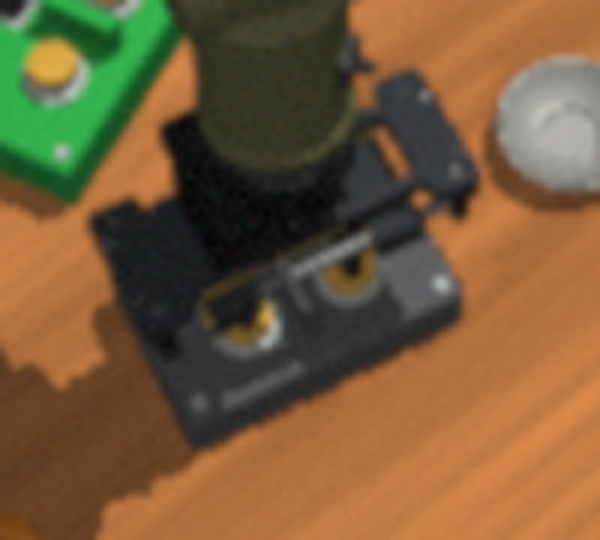

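Both keys have bottomed: motion stalled at z = 0.0563 with the force at 18 N, and both discs are sunk (at about (200,243) and (312,243)). I'll hold for just over three seconds.

```bash
Z='x'; for i in 1 2 3; do python3 -m inch '{"dp":[[0,0,0],[0,0,0],[0,0,0],[0,0,0],[0,0,0],[0,0,0],[0,0,0],[0,0,0]],"turn":[0,0,0,0,0,0,0,0]}'; done; python3 -m inch '{"dp":[[0,0,0],[0,0,0],[0,0,0]],"turn":[0,0,0]}'
```

```text
time_s: 11.65
tool_pos: [0.6059, -0.198, 0.0563]
tool_rot: [180.0, -0.1, 76.7]
force: [-6.2, 2.1, 18.7]
grip_width: 0.0554
time_s: 12.65
tool_pos: [0.6059, -0.198, 0.0564]
tool_rot: [180.0, -0.1, 76.7]
force: [-7.2, 2.1, 18.3]
grip_width: 0.0552
time_s: 13.65
tool_pos: [0.606, -0.198, 0.0563]
tool_rot: [180.0, -0.1, 76.7]
force: [-6.8, 2.3, 18.6]
grip_width: 0.0556
time_s: 14.02
tool_pos: [0.6059, -0.198, 0.0563]
tool_rot: [180.0, -0.1, 76.7]
force: [-5.8, 3.2, 18.6]
grip_width: 0.0552
```

Held from 10.55 s to 14.0 s. Now I'll release straight up and retreat.

```bash
python3 -m inch '{"dp":[[0,0,-0.003],[0,0,-0.005],[0,0,-0.005],[0,0,-0.01],[0,0,-0.03],[0,0,-0.04],[0,0,-0.04],[0,0,-0.03]],"turn":[0,0,0,0,0,0,0,0]}';python3 -m inch '{"dp":[[0.03,-0.03,-0.02],[0.05,-0.04,0],[0.05,-0.04,0],[0.05,-0.03,0],[0,0,0],[0,0,0]],"turn":[0,0,0,0,0,0]}'; python3 - <<'E'
from h import *
a=vision.read_camera("top");b=vision.read_camera("scene")
cv2.imwrite("pics/t6.png",a);cv2.imwrite("pics/s6.png",b)
for n,im in (("top",a),("scene",b)):
    c=vision.get_calibration(n);h=cv2.cvtColor(im,cv2.COLOR_BGR2HSV)
    k,l,st,ce=cv2.connectedComponentsWithStats(cv2.inRange(h,(15,110,120),(28,255,255)))
    for i in range(1,k):
        if 25<st[i,4]<400:
            p=onz(c,ce[i],.063)
            if .58<p[0]<.64 and -.27<p[1]<-.14: print(n,ce[i],st[i,4],p)
E
```

```text
time_s: 15.02
tool_pos: [0.6062, -0.1984, 0.2187]
tool_rot: [179.9, 0.0, 76.7]
force: [-0.1, -0.9, 0.8]
grip_width: 0.0553
time_s: 15.78
tool_pos: [0.5125, 0.0059, 0.2368]
tool_rot: [180.0, 0.0, 76.7]
force: [-0.1, -0.6, 0.2]
grip_width: 0.0554
top [318.44303797 168.15189873] 79 [ 0.61598781 -0.16774636  0.063     ]
top [339.85185185 173.41975309] 81 [ 0.60079515 -0.22962551  0.063     ]
scene [227.58333333 243.01666667] 60 [ 0.61514787 -0.16711746  0.063     ]
scene [210.125   251.40625] 64 [ 0.60044786 -0.22913775  0.063     ]
```

View pics/t6.png

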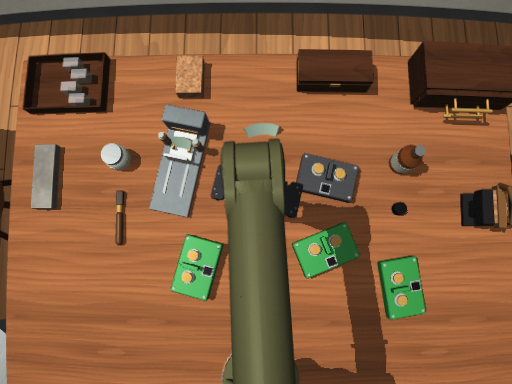

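View pics/s6.png

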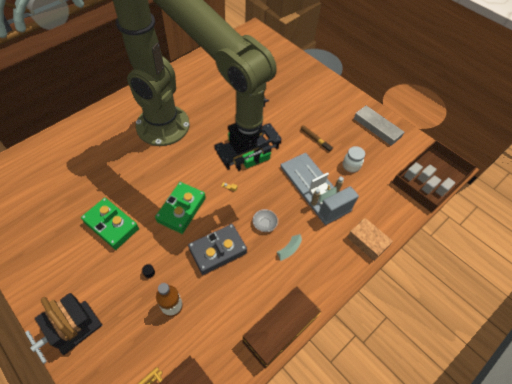

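The keys are back at their original pixels in both views, so they are up and the box is unmoved. The carriage is home against the stop at about (185,145) in the top view, and the other items look unmoved. The arm is clear.

```bash
python3 -c "
from cell import env; print(env.sign_off())"
```

```text
the job is handed in; nothing more can be done
None
```

I carried out both steps and handed the job in at about 16 s of the 56 s allowed; `env.sign_off()` gave no verdict, as expected.

- **Carriage:** I pushed it with closed fingertips until it stopped moving and the contact force reached about 24 N. The scene camera showed 90.5 mm of travel, and its front edge sits against the stop.
- **Keys:** I pressed both round keys together until they bottomed at about 18 N. I held them from 10.5 s to 14.0 s and then released straight up.
- **Final checks:** Both keys are back at their original image positions in both views, to within 0.1 pixel, so they are up and the box has not shifted measurably. The square key was never touched. By eye, the bystander objects look unmoved; in the final top view the arm covered the dish and clip, so I judged those from the scene view. The arm is clear of everything.
- **Disagreement:** The wrist camera placed the keys 2–3 mm away from where the two fixed cameras did. I used a point between the two estimates, and the wrist picture just before the press showed the fingertips centred on the keys.

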